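# Hang the skimmer up inside the low utensil cabinet

### The job

Hang the small steel skimmer by the wire ring at its handle's end on the hook at the back of the low open-fronted utensil cabinet, so that it hangs down freely, and wait until it has all but stopped swinging. Bring it in ring first with the ring end tilted up by about 40 degrees, as the overhanging roof leaves no room for a hand held upright. Leave the tasting spoon where it lies.

Things in the scene. Friction and masses are not known exactly. Their poses are not given: they have to be found in the camera images.
- skimmer: Loose steel skimmer, 0.12 kg, lying flat, ring end away from the robot. Origin: underside, at the balance point, where to grip (across, along y); x to the ring, z up. Bar handle 16 wide, 14 thick, x -20 to 85 mm; perforated disc 56 across, 5 thick, centred x -50; flat ring centred x 120, z 7, 40 across inside, wire 6 thick, outer end x 146. Left or right in front of the cabinet.
- loop_end (a point): Middle of the ring's wire at its far end (skimmer x = 143, y = 0, z = 7 mm): the part of the ring that comes to lie in the hook. Axes as the skimmer's.
- cabinet: Low fixed cabinet of bare steel sheet (8 mm), 256 wide, 160 deep, 330 mm high, front open towards the robot, turned by up to 9 degrees. Origin: centre of its underside; x from front to back, z up. Front edge x -80, back wall's inner face x 72, side walls' inner faces y +-120, floor z 20, roof's underside z 322; a lip 8 thick hangs from the roof's front edge down to z 304.
- hook_seat (a point): Bottom of the cabinet's one upturned hook, on its centre plane: where the ring's wire (its middle) lies once hung; cabinet x 29, y 0, z 264 mm, axes as the cabinet's. Hook: 8 mm bar that slopes down from the back wall (from 28 mm higher); its tip rises 13 mm in front of this point, top 15 mm above it. Let go with the ring in the hook and tilted 40 degrees, the skimmer swings down and settles in about 3 s.
- spoon: Loose steel tasting spoon without a ring, 184 x 38 x 15 mm, lying in front of the cabinet on the side where the skimmer is not; a bystander. Origin: centre of its underside; x along it, to the end of the stem.

How it is judged:
By the outcome, as a careful person would: the job done as asked, in the order asked, and still so for the second after the job is handed in, with the robot touching nothing.
It also fails if it takes over 45 s, if anything falls off the work surface, if the arm or the gripper's body presses on something with over 40 N, if the wrist force passes 120 N, or if a joint passes its speed limit or range.

### The arm

A 6-joint arm with a two-finger parallel gripper is mounted at the origin on a cart in front of the work surface, level with it; the furniture and walls round the work are solid. World frame = base frame: x ahead of the robot, y to its left, z up, the work surface at z = 0. Lengths are in m, angles in degrees, forces in N, time in s.
With the tool pointing down it reaches from about 0.4 to 0.825 m from the base axis. Payload 7 kg.
Tool frame: the origin (TCP) lies on the centre line of the jaws, within the pads' length; the fingertips stand 11 mm ahead of it and the grasp point (between the pads) lies 8 mm behind it; z points along the fingers, y is the line along which they close (so a half turn about z gives the same grasp; the last joint's range is limited). The gripper opens to 88 mm and grips with 3 to 60 N. Pads are 19 mm wide; open, the fingers measure 130 mm over their backs; the gripper's body (78 mm by 193 mm) begins 47 mm behind the grasp point.
Start: joints at [81.308, 20.546, 0.682, 0, -70.136, -16.507], TCP at [0.287, 0.611, 0.238] pointing down, gripper open.
Joint ranges: [-176.03, 176.03], [-82.01, 121.73], [-58.28, 71.71], [-173.87, 95.51], [-174.79, -0.11], [-173.66, 173.66]. Speed limits (degrees/s): [136.94, 136.94, 172.46, 180, 180, 180].

### API

Orientations are given as [roll, pitch, yaw] about the fixed x, y, z axes, in that order (R = Rz(yaw) Ry(pitch) Rx(roll)).
In Python, from plant import r, capture, camera_model, job gives the robot as it stands.
- The arm moves only by the tool drive_tool, never from a script. Its argument "increments" is a list that holds one entry, the list of rows, each a list of 5 numbers: the gripper's target within -1 to 1 (fully open at 1, half-way at 0, shut at -1), then the shift along the tool's x, y, z scaled (see below), then the turn about the tool's z scaled (see below). In form: [[[gripper, tx, ty, tz, roll], ...]]. A call has 1 to 5 rows; each row is the pose to reach, as a shift and turn from the pose commanded when the call began, along the tool's axes at that moment, turning the shorter way round; what a row does not reach only later rows make up. The controller multiplies each number of a shift by 120 mm and each number of a turn by 360 degrees. A row lasts 1/8 s, in which the tool goes at most 62.5 mm and 10.7 degrees, less where a joint would pass 70% of its speed; a pose out of reach is approached as far as the arm can. A call with a number of a shift or a turn outside -1 to 1 is refused whole. A call with a gripper value outside its range is refused whole. The fingers move at their own pace and stop on an object; "squeeze" is the grip in N (left out, the last holds). Time passes only in rows, so rows that repeat a pose let the fingers close. It gives the time, the measured TCP pose, the force, the opening and the grip force at its end, in the units of the state.
- r.get_state(): the state, without advancing time (a new reading comes with each control period).
- capture(name): name is "scene" or "side" or "wrist"; returns the picture (480x640x3 uint8, red, green, blue); there is no depth.
- camera_model(name): a dict with "camera_matrix" (3x3 intrinsics, pixels), "rvec" (rotation vector, rad) and "tvec" (3), from world to camera coordinates, as OpenCV has them. Camera axes: x right, y down, z forward; pixel columns grow to the right and rows downward; lengths in m; the calibration is good to about 2 mm. A picture is of the moment at which its call begins: read the wrist's pose just before it. camera_model takes no time and is no camera call; for the wrist camera it gives the pose at the moment of the call.
- job.close_job(): hands the job in; it is judged then, once.
The state is a dict: "time_s": time; "joints": joint angles; "qd": joint speeds; "joint_torque": joint torques, N m; "tcp_pos": TCP position; "eef_rot": TCP orientation; "contact_force": force on the tool from outside, world axes, zero at the start; "moment": the same for the moment, N m; "gripper_width": finger opening in m; "gripper_force": force on a finger pad.
Only numpy, scipy, OpenCV 4.12 (cv2) and the standard library are available. Lean on these libraries where they do the work, as an engineer would, in place of code of your own. Each camera call takes 0.05 s, during which the arm holds its last target. There are 200 camera calls.

## Working session

There is one attempt and no reset: what is moved stays moved. The work goes in short steps, Python scripts to look and compute and a tool call to move; the robot and the scene stay as the last step left them, time stands still between calls to the robot, and variables do not carry over. Pictures are saved under pics/ and viewed, at most 10 in all, crops included, and the job is handed in when it is done.

Besides the shell and the picture viewer there is one more tool, called after "Emit:" as a command line: name --argument value ..., lists and objects as JSON in quotes. drive_tool: Moves the arm, as the interface text tells. Its arguments: {"type":"object","properties":{"increments":{"type":"array"},"squeeze":{"type":"number"}},"required":["increments"]}

```bash
ls -la; mkdir -p pics; python3 - <<'E'
from plant import r, capture, camera_model, job
import cv2
s=r.get_state()
for k,v in s.items(): print(k,v)
print([m for m in dir(r) if m[0]!='_'])
for n in ("scene","side","wrist"):
    cv2.imwrite(f"pics/{n}0.png",cv2.cvtColor(capture(n),cv2.COLOR_RGB2BGR))
    m=camera_model(n);print(n,m)
E
```

```text
total 12
drwxr-xr-x  3 agent agent 4096 Dec  1 07:59 .
drwxr-xr-x 23 root  root  4096 Dec  1 07:59 ..
drwxr-xr-x  2 agent agent 4096 Dec  1 07:59 pics
time_s 0.0
joints [ 8.13079421e+01  2.05915248e+01  6.33660901e-01 -2.17056006e-02
 -7.01362798e+01 -1.65067009e+01]
qd [ 0.03847266 -0.09693366 -0.06405453  0.05391061  0.01673695 -0.05725632]
joint_torque [ 1.22465586e-03 -5.82714951e+01  2.93045801e+01  6.99667364e+00
  6.97305237e-03 -1.60160885e-04]
tcp_pos [0.28720185 0.61032134 0.23661582]
eef_rot [ 1.79903938e+02 -7.18794906e-03 -2.52061448e+01]
contact_force [ 0.399988    0.37191793 -0.90848096]
moment [0.01045454 0.06878089 0.03302452]
gripper_force 0.0
gripper_width 0.08760338203807437
['Unreachable', 'get_state']
scene {'camera_matrix': array([[607.6177253 ,   0.        , 323.91815605],
       [  0.        , 607.6177253 , 234.42213391],
       [  0.        ,   0.        ,   1.        ]]), 'rvec': array([ 1.83721443, -1.14033663,  0.62779453]), 'tvec': array([-0.24084242,  0.40765553,  0.97996618])}
side {'camera_matrix': array([[594.91824392,   0.        , 321.51914349],
       [  0.        , 594.91824392, 239.69594776],
       [  0.        ,   0.        ,   1.        ]]), 'rvec': array([ 2.1757836 , -0.4228969 ,  0.18243356]), 'tvec': array([-0.53571235,  0.2921266 ,  1.36673039])}
wrist {'camera_matrix': array([[340.27078417,   0.        , 315.61982055],
       [  0.        , 340.27078417, 238.98929662],
       [  0.        ,   0.        ,   1.        ]]), 'rvec': array([-1.60161119,  2.52554677,  0.31548037]), 'tvec': array([ 0.67377081, -0.03254412,  0.3893514 ])}
```

View pics/scene0.png

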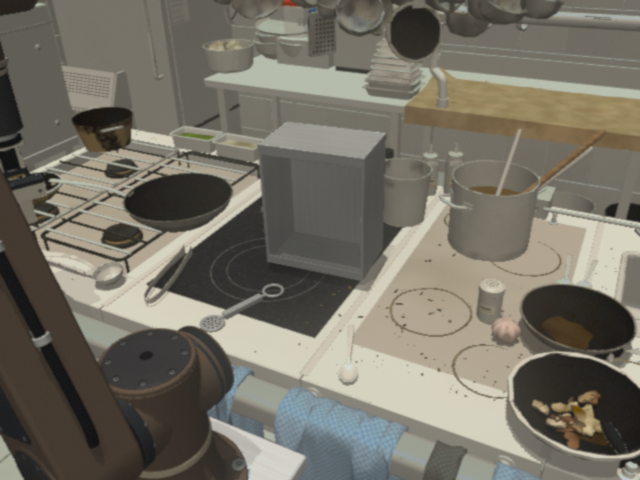

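View pics/side0.png

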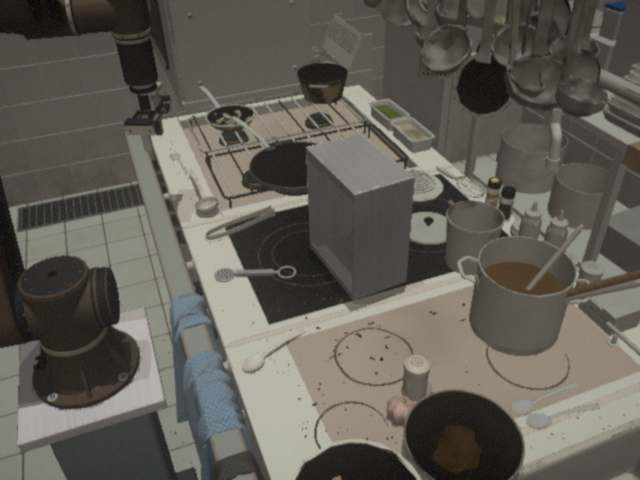

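```bash
python3 - <<'E'
from plant import camera_model
import cv2,numpy as np
for n in ("scene","side"):
    m=camera_model(n);R=cv2.Rodrigues(m["rvec"])[0];print(n,-R.T@m["tvec"], "fwd",R[2])
E
```

```text
scene [-0.45307286 -0.52397571  0.83946189] fwd [ 0.76423325  0.4039408  -0.50277169]
side [ 0.1843897  -1.06214601  1.03832746] fwd [ 0.28003038  0.75185018 -0.5969123 ]
```

```bash
cat > h.py <<'E'
import cv2,numpy as np
from plant import camera_model
def ray(n,uv,m=None):
    m=m or camera_model(n);R=cv2.Rodrigues(np.array(m["rvec"]))[0]
    d=R.T@np.linalg.inv(m["camera_matrix"])@np.array([uv[0],uv[1],1.]);return -R.T@np.array(m["tvec"]),d
def onz(n,uv,z,m=None):
    o,d=ray(n,uv,m);return o+d*(z-o[2])/d[2]
def tri(a,ua,b,ub):
    P=[];
    o1,d1=ray(a,ua);o2,d2=ray(b,ub);d1/=np.linalg.norm(d1);d2/=np.linalg.norm(d2)
    t=np.linalg.lstsq(np.c_[d1,-d2],o2-o1,rcond=None)[0];p,q=o1+t[0]*d1,o2+t[1]*d2
    return (p+q)/2,np.linalg.norm(p-q)
def proj(n,p):
    m=camera_model(n);return cv2.projectPoints(np.array(p,float).reshape(-1,3),m["rvec"],m["tvec"],m["camera_matrix"],None)[0].reshape(-1,2)
E
python3 - <<'E'
from h import *
for nm,a,b,z in [("disc",(213,323),(224,275),.004),("ring",(272,290),(287,272),.007),("spoonbowl",(348,372),(255,363),.007),("spoonend",(351,327),(302,334),.01)]:
    print(nm,onz("scene",a,z),onz("side",b,z),tri("scene",a,"side",b))
for nm,a,z in [("cab bot front R",(362,279),0),("cab bot front L",(267,262),0),("top FR",(362,160),.33),("top FL",(261,144),.33),("top BL",(289,122),.33),("top BR",(385,136),.33)]:
    print(nm,onz("scene",a,z))
for nm,a,z in [("bot fr R",(354,299),0),("bot fr L",(311,243),0),("top FR",(352,195),.33),("top FL",(307,149),.33),("top BR",(413,174),.33),("top BL",(360,137),.33)]:
    print(nm,onz("side",a,z))
a=cv2.imread("pics/scene0.png")[110:290,245:400];cv2.imwrite("pics/c1.png",cv2.resize(a,None,fx=3.2,fy=3.2,interpolation=cv2.INTER_CUBIC))
a=cv2.imread("pics/side0.png")[130:310,210:420];cv2.imwrite("pics/c2.png",cv2.resize(a,None,fx=3.2,fy=3.2,interpolation=cv2.INTER_CUBIC))
E
```

```text
disc [0.36895117 0.19243482 0.004     ] [0.36761105 0.1949565  0.004     ] (array([0.36691491, 0.19086604, 0.00665515]), np.float64(0.001137376960206273))
ring [0.52824805 0.13733209 0.007     ] [0.52855735 0.13691351 0.007     ] (array([0.52877721, 0.13765414, 0.00646904]), np.float64(0.00016662956021004855))
spoonbowl [ 0.35504082 -0.14213245  0.007     ] [ 0.35717284 -0.14201431  0.007     ] (array([ 0.35729068, -0.14085994,  0.00511484]), np.float64(0.0008445804713544475))
spoonend [ 0.48016173 -0.09054814  0.01      ] [ 0.48635214 -0.1001273   0.01      ] (array([ 0.49083599, -0.08662621, -0.00153718]), np.float64(0.004184647874199353))
cab bot front R [ 0.66986419 -0.03200529  0.        ]
cab bot front L [0.63673345 0.21885772 0.        ]
top FR [ 0.63233043 -0.04558735  0.33      ]
top FL [0.62259314 0.19890965 0.33      ]
top BL [0.77376691 0.21314774 0.33      ]
top BR [ 0.78045562 -0.03734984  0.33      ]
bot fr R [ 0.65533623 -0.02516931  0.        ]
bot fr L [0.63751911 0.2427016  0.        ]
top FR [ 0.63920369 -0.04206183  0.33      ]
top FL [0.62209595 0.19959109 0.33      ]
top BR [ 0.80593363 -0.01496275  0.33      ]
top BL [0.77064951 0.20569766 0.33      ]
```

View pics/c1.png

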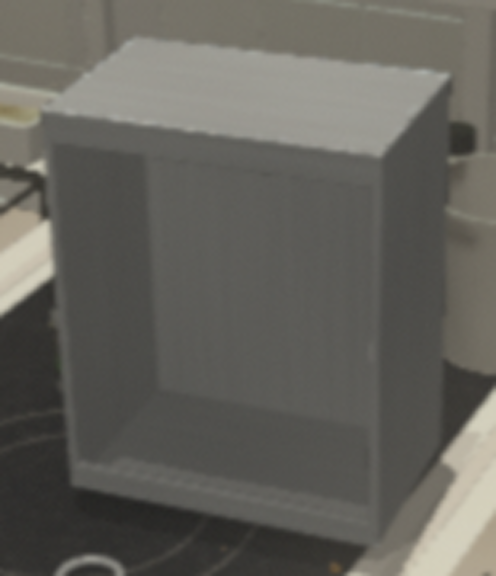

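Emit:
drive_tool --increments '[[[1,0,0,-0.1,0],[1,0,0,-0.1,0]]]'

```text
time_s: 0.4
tcp_pos: [0.2877, 0.6114, 0.2512]
eef_rot: [-179.9, 0.0, -25.2]
contact_force: [-0.1, 0.2, 0.4]
gripper_width: 0.0877
gripper_force: 0.0
```

Emit:
drive_tool --increments '[[[1,0,-1,-0.7,0],[1,0,-1,-0.7,0],[1,0,-1,-0.7,0],[1,0,-1,-0.7,0]]]'

```text
time_s: 0.9
tcp_pos: [0.339, 0.7204, 0.3331]
eef_rot: [-180.0, 0.0, -25.2]
contact_force: [0.1, -0.1, -1.6]
gripper_width: 0.0878
gripper_force: 0.0
```

Emit:
drive_tool --increments '[[[1,0,-1,0,0],[1,0,-1,0,0],[1,0,-1,0,0]]]'

```text
time_s: 1.27
tcp_pos: [0.39, 0.8303, 0.3227]
eef_rot: [179.4, -0.0, -25.2]
contact_force: [-0.8, 0.0, -2.8]
gripper_width: 0.0875
gripper_force: 0.0
```

```bash
python3 - <<'E'
from plant import *
from h import *
s=r.get_state();print(s["time_s"],s["joints"],s["tcp_pos"],s["eef_rot"])
m=camera_model("wrist");R=cv2.Rodrigues(m["rvec"])[0];c=-R.T@m["tvec"]
from scipy.spatial.transform import Rotation as Ro
T=Ro.from_euler("xyz",s["eef_rot"],degrees=True).as_matrix()
print("cam in tool",T.T@(c-s["tcp_pos"]), "fwd",T.T@R[2])
E
```

```text
1.275 [ 7.68728768e+01  4.78074322e+01  5.86428297e+01 -9.78485916e-02
 -1.01447528e+02 -1.20947298e+01] [0.38995354 0.83032971 0.32265934] [ 1.79381336e+02 -3.42823200e-02 -2.52027602e+01]
cam in tool [ 0.0648514   0.00059233 -0.1476088 ] fwd [-2.47003940e-01 -8.32544012e-05  9.69014472e-01]
```

View pics/wrist0.png

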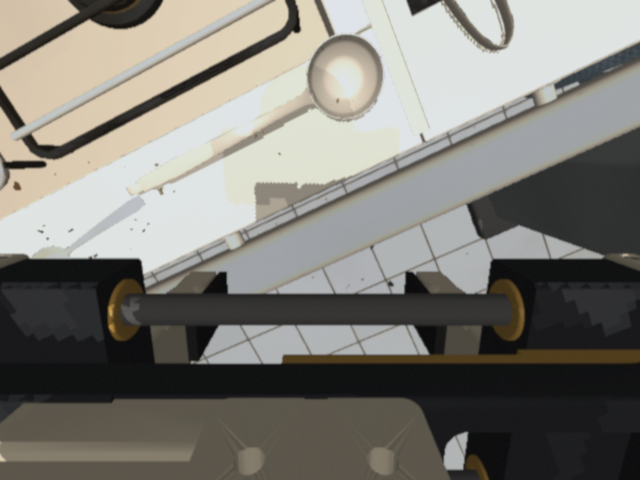

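Emit:
drive_tool --increments '[[[1,0,-0.6,0,0],[1,0,-0.6,0,0],[1,0,-0.6,0,0]]]'

```text
time_s: 1.65
tcp_pos: [0.4092, 0.8697, 0.3203]
eef_rot: [-178.5, -0.2, -25.2]
contact_force: [0.2, 0.0, 0.8]
gripper_width: 0.0875
gripper_force: 0.0
```

Emit:
drive_tool --increments '[[[1,0,0,0,0]]]'

```text
time_s: 1.78
tcp_pos: [0.4093, 0.8694, 0.3261]
eef_rot: [-178.1, -0.1, -25.2]
contact_force: [-0.3, 0.5, 1.5]
gripper_width: 0.0874
gripper_force: 0.0
```

Emit:
drive_tool --increments '[[[1,0,-1,0,0],[1,0,-1,0,0],[1,0,-1,0,0],[1,0,-1,0,0]]]'

```text
time_s: 2.28
tcp_pos: [0.4262, 0.9056, 0.2872]
eef_rot: [-175.0, -0.5, -25.2]
contact_force: [0.1, -0.9, 0.4]
gripper_width: 0.0878
gripper_force: 0.0
```

Emit:
drive_tool --increments '[[[1,0,0.4,0,0],[1,0,0.4,0,0],[1,0,0.4,0,0]]]'

```text
time_s: 2.65
tcp_pos: [0.4057, 0.8616, 0.2857]
eef_rot: [-174.9, -0.5, -25.2]
contact_force: [0.2, 1.1, 1.6]
gripper_width: 0.0877
gripper_force: 0.0
```

```bash
python3 - <<'E'
from plant import *
s=r.get_state();print(s["time_s"],s["joints"],s["tcp_pos"],s["eef_rot"])
E
```

```text
2.65 [ 77.0181339   46.66835679  50.92189646   1.57390818 -89.37291536
 -12.15836356] [0.40573653 0.86162646 0.2856968 ] [-174.89737504   -0.50754223  -25.21269417]
```

```bash
cat >> h.py <<'E'
from scipy.spatial.transform import Rotation as Ro
from plant import r
def inc(p,yaw=None):
    s=r.get_state();T=Ro.from_euler("xyz",s["eef_rot"],degrees=True).as_matrix()
    d=T.T@(np.array(p)-s["tcp_pos"])/.12
    y=0 if yaw is None else -((yaw-s["eef_rot"][2]+180)%360-180)/360
    print("t",s["time_s"],"tcp",np.round(s["tcp_pos"],4),"rot",np.round(s["eef_rot"],2),"inc",np.round(d,3),"turn",round(y,4),"w",s["gripper_width"])
E
python3 - <<'E'
from h import *
print("pan",tri("scene",(415,33),"side",(484,82)))
inc([.415,.177,.14],-19.3)
E
```

```text
pan (array([ 0.9529179 , -0.03523846,  0.53028853]), np.float64(0.010419260461418965))
t 2.65 tcp [0.4057 0.8616 0.2857] rot [-174.9    -0.51  -25.21] inc [2.489 5.218 0.775] turn -0.0164 w 0.08770521193949986
```

Emit:
drive_tool --increments '[[[1,0.2,0.44,0.0,-0.0164],[1,0.4,0.9,0.0,-0.0164]]]'

```text
time_s: 2.9
tcp_pos: [0.4038, 0.7446, 0.2718]
eef_rot: [-175.2, -1.0, -19.2]
contact_force: [1.1, 0.6, 1.2]
gripper_width: 0.0871
gripper_force: 0.0
```

Emit:
drive_tool --increments '[[[1,0.15,0.46,0.0,0],[1,0.3,0.92,0.0,0]]]'

```text
time_s: 3.15
tcp_pos: [0.4018, 0.6282, 0.266]
eef_rot: [-175.0, -1.0, -19.3]
contact_force: [1.1, -0.0, -0.1]
gripper_width: 0.0877
gripper_force: 0.0
```

Emit:
drive_tool --increments '[[[1,0.15,0.46,0.0,0],[1,0.3,0.92,0.0,0]]]'

```text
time_s: 3.4
tcp_pos: [0.3996, 0.5126, 0.2573]
eef_rot: [-175.0, -1.0, -19.3]
contact_force: [0.9, 0.4, 0.8]
gripper_width: 0.0876
gripper_force: 0.0
```

Emit:
drive_tool --increments '[[[1,0.15,0.46,0.0,0],[1,0.3,0.92,0.0,0]]]'

```text
time_s: 3.65
tcp_pos: [0.3974, 0.397, 0.2486]
eef_rot: [-175.0, -1.0, -19.3]
contact_force: [1.5, 0.2, 0.4]
gripper_width: 0.0876
gripper_force: 0.0
```

```bash
python3 -c "
from h import *
inc([.415,.177,.12],-19.3)"
```

```text
t 3.65 tcp [0.3974 0.397  0.2486] rot [-175.     -1.04  -19.33] inc [0.726 1.769 0.935] turn -0.0001 w 0.08758095898841847
```

Emit:
drive_tool --increments '[[[1,0.18,0.44,0.1,0],[1,0.36,0.88,0.2,0]]]'

```text
time_s: 3.9
tcp_pos: [0.4048, 0.2853, 0.2165]
eef_rot: [-175.0, -1.1, -19.3]
contact_force: [0.7, -0.6, 0.0]
gripper_width: 0.0879
gripper_force: 0.0
```

Emit:
drive_tool --increments '[[[1,0.18,0.45,0.37,0],[0.2,0.36,0.89,0.73,0],[0.2,0.36,0.89,0.73,0]]]'

```text
time_s: 4.28
tcp_pos: [0.4135, 0.1755, 0.1186]
eef_rot: [-175.2, -1.0, -19.5]
contact_force: [0.2, 1.0, 0.4]
gripper_width: 0.0732
gripper_force: 0.0
```

```bash
python3 - <<'E'
from h import *
from plant import capture
m=camera_model("wrist"); cv2.imwrite("pics/w1.png",cv2.cvtColor(capture("wrist"),cv2.COLOR_RGB2BGR))
import pickle;pickle.dump(m,open("w1.pkl","wb"))
inc([.415,.177,.017],-19.3)
print(proj("wrist",[[.415,.177,.014],[.368,.1935,.005],[.5285,.137,.007]]))
E
```

```text
t 4.325 tcp [0.4134 0.1751 0.1179] rot [-175.24   -0.93  -19.45] inc [-0.006  0.05   0.84 ] turn -0.0004 w 0.06926060905890136
[[323.33170007 241.01896432]
 [323.74170717 297.2279068 ]
 [324.87251892  72.11537627]]
```

View pics/w1.png

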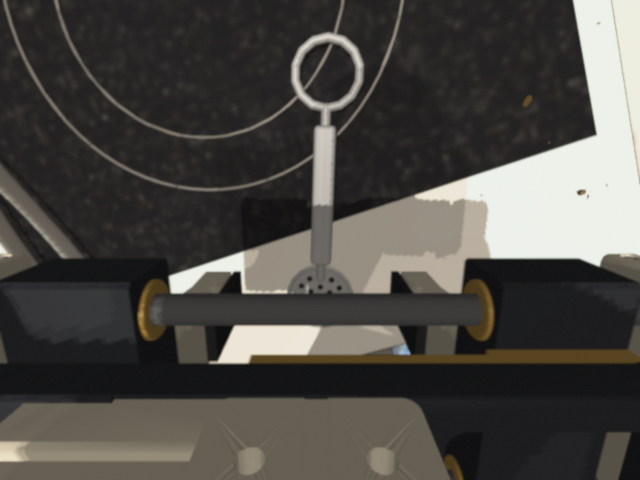

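```bash
python3 - <<'E'
from h import *
import pickle;m=pickle.load(open("w1.pkl","rb"))
ring=onz("w",(327.5,71.5),.007,m);h=onz("w",(320.7,235),.014,m);h2=onz("w",(325,130),.014,m)
print(ring,h,h2); d=ring-h;d=d[:2]/np.hypot(*d[:2]);yaw=np.degrees(np.arctan2(d[1],d[0]));o=ring[:2]-.12*d;print(yaw,o)
p=[*o,.017];z=Ro.from_euler("xyz",r.get_state()["eef_rot"],degrees=True).as_matrix()[:,2];print(z)
# tool axis line should pass the handle axis at z=.007+: shift so that axis at z .009 is over the origin
p=np.array([*o,.009])-z*(.008/-z[2])*1;p[:]=np.array([*o,.009])+z*(.008/z[2]);print(p)
inc(p,yaw)
E
```

```text
[0.52860221 0.13555611 0.007     ] [0.4201627  0.17790505 0.014     ] [0.49140347 0.1498371  0.014     ]
-21.332165460897116 [0.41682375 0.17920901]
[ 0.04295358  0.0727848  -0.99642228]
[0.41647889 0.17862464 0.017     ]
t 4.325 tcp [0.4134 0.1751 0.1179] rot [-175.24   -0.93  -19.45] inc [0.001 0.033 0.841] turn 0.0052 w 0.06926060905890136
```

Emit:
drive_tool --increments '[[[0,0,0.03,0.3,0.005],[0,0,0.03,0.6,0.005],[0,0,0.03,0.8,0.005],[0,0,0.03,0.84,0.005],[0,0,0.03,0.84,0.005]]]' --squeeze 45

```text
time_s: 4.95
tcp_pos: [0.4178, 0.1826, 0.0195]
eef_rot: [-175.0, -0.9, -21.1]
contact_force: [0.4, -0.0, -0.3]
gripper_width: 0.0437
gripper_force: 0.0
```

Emit:
drive_tool --increments '[[[-1,0,0,0,0],[-1,0,0,0,0],[-1,0,0,0,0],[-1,0,0,0,0],[-1,0,0,0,0]]]' --squeeze 45

```text
time_s: 5.58
tcp_pos: [0.4168, 0.1813, 0.0192]
eef_rot: [-175.1, -0.9, -21.1]
contact_force: [-1.7, -1.6, 7.2]
gripper_width: 0.0151
gripper_force: 45.1
```

Emit:
drive_tool --increments '[[[-1,0,0,-0.3,0],[-1,0,0,-0.7,0],[-1,0,0,-1,0]]]'

```text
time_s: 5.95
tcp_pos: [0.4113, 0.1722, 0.14]
eef_rot: [-175.0, -0.9, -21.1]
contact_force: [0.6, 0.5, -2.4]
gripper_width: 0.0153
gripper_force: 44.8
```

Emit:
drive_tool --increments '[[[-1,0,0.1,-0.5,-0.03],[-1,0,0.25,-1,-0.058],[-1,0,0.25,-1,-0.058]]]'

```text
time_s: 6.32
tcp_pos: [0.3965, 0.1358, 0.26]
eef_rot: [-175.4, -3.0, -0.2]
contact_force: [-0.2, 1.1, -2.3]
gripper_width: 0.0153
gripper_force: 44.8
```

```bash
python3 - <<'E'
from h import *
from plant import capture
for n in ("scene","side"):cv2.imwrite(f"pics/{n}1.png",cv2.cvtColor(capture(n),cv2.COLOR_RGB2BGR))
a=cv2.imread("pics/side1.png");b=cv2.imread("pics/scene1.png")
cv2.imwrite("pics/c3.png",np.hstack([b[0:480,60:460],a[0:480,100:500]]))
inc([.42,.0,.75],0)
E
```

```text
t 6.425 tcp [0.3949 0.1354 0.2555] rot [-175.63   -2.58   -0.39] inc [ 0.402  0.811 -4.181] turn -0.0011 w 0.014851286878057502
```

View pics/c3.png

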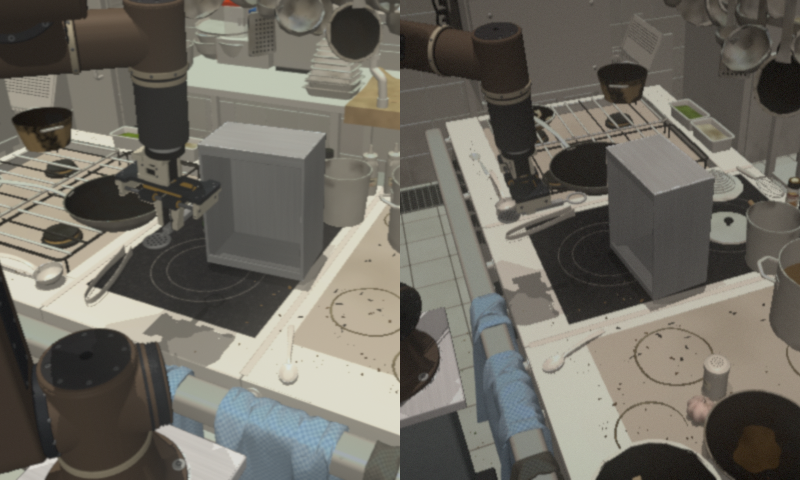

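Emit:
drive_tool --increments '[[[-1,0.05,0.1,-0.5,0],[-1,0.1,0.2,-1,0]]]'

```text
time_s: 6.68
tcp_pos: [0.4011, 0.1021, 0.3729]
eef_rot: [-175.9, -2.3, -0.3]
contact_force: [2.7, 0.7, -1.1]
gripper_width: 0.0153
gripper_force: 44.8
```

Emit:
drive_tool --increments '[[[-1,0.05,0.1,-0.5,0],[-1,0.1,0.2,-1,0]]]'

```text
time_s: 6.92
tcp_pos: [0.4083, 0.0695, 0.4919]
eef_rot: [-175.8, -2.4, -0.3]
contact_force: [1.0, 0.2, -2.4]
gripper_width: 0.0154
gripper_force: 44.8
```

Emit:
drive_tool --increments '[[[-1,0.05,0.1,-0.5,0],[-1,0.1,0.2,-1,0]]]'

```text
time_s: 7.18
tcp_pos: [0.4153, 0.0368, 0.6102]
eef_rot: [-175.8, -2.4, -0.3]
contact_force: [1.3, 0.9, -1.6]
gripper_width: 0.0154
gripper_force: 44.8
```

Emit:
drive_tool --increments '[[[-1,0.05,0.1,-0.5,0],[-1,0.1,0.2,-1,0]]]'

```text
time_s: 7.42
tcp_pos: [0.4223, 0.0039, 0.7286]
eef_rot: [-175.8, -2.4, -0.3]
contact_force: [0.4, 0.9, 0.8]
gripper_width: 0.0152
gripper_force: 44.8
```

```bash
python3 - <<'E'
from h import *
inc([.5,.0,.75],0);print(r.get_state()["joints"])
E
```

```text
t 7.425 tcp [0.4223 0.0039 0.7286] rot [-175.78   -2.39   -0.33] inc [ 0.655  0.018 -0.153] turn -0.0009 w 0.015165729340349238
[ 2.47818391e+01  1.01426283e-01  4.08849115e+01 -3.50906091e+00
 -1.26778004e+02  6.27781954e+01]
```

Emit:
drive_tool --increments '[[[-1,0.4,0.05,-1,0],[-1,0.4,0.05,-1,0],[-1,0.4,0.05,-1,0]]]'

```text
time_s: 7.8
tcp_pos: [0.4536, -0.0071, 0.8071]
eef_rot: [-176.3, -3.1, -0.4]
contact_force: [1.7, 1.9, -2.1]
gripper_width: 0.0149
gripper_force: 44.8
```

Emit:
drive_tool --increments '[[[-1,0.8,0.1,-1,0],[-1,0.8,0.1,-1,0],[-1,0.8,0.1,-1,0]]]'

```text
time_s: 8.18
tcp_pos: [0.4721, -0.0207, 0.8089]
eef_rot: [-176.5, -5.8, -0.5]
contact_force: [-0.8, -0.2, -0.6]
gripper_width: 0.0153
gripper_force: 44.8
```

```bash
python3 - <<'E'
from h import *
inc([.5,.0,.75],0);print(r.get_state()["joints"])
E
```

```text
t 8.175 tcp [ 0.4721 -0.0207  0.8089] rot [-176.47   -5.85   -0.53] inc [ 0.18  -0.143  0.522] turn -0.0015 w 0.015273205784457657
[  20.39354917   13.57974404   71.59724397   -1.93974979 -141.28170465
   67.67207505]
```

Emit:
drive_tool --increments '[[[-1,1,0.15,-1,0],[-1,1,0.15,-1,0],[-1,1,0.15,-1,0]]]'

```text
time_s: 8.55
tcp_pos: [0.5058, -0.0333, 0.8011]
eef_rot: [-177.0, -7.8, -0.7]
contact_force: [0.0, -0.5, -2.0]
gripper_width: 0.0155
gripper_force: 44.8
```

Emit:
drive_tool --increments '[[[-1,1,0.15,-1,0],[-1,1,0.15,-1,0]]]'

```text
time_s: 8.8
tcp_pos: [0.528, -0.0425, 0.8006]
eef_rot: [-177.6, -10.2, -0.8]
contact_force: [-0.2, 0.7, -1.5]
gripper_width: 0.0155
gripper_force: 44.8
```

Emit:
drive_tool --increments '[[[-1,0.8,0.15,-1,0]]]'

```text
time_s: 8.93
tcp_pos: [0.5354, -0.0479, 0.8055]
eef_rot: [-178.1, -12.0, -0.8]
contact_force: [0.1, 0.2, -1.8]
gripper_width: 0.015
gripper_force: 44.8
```

Emit:
drive_tool --increments '[[[-1,0.7,0.1,-1,0],[-1,0.7,0.1,-1,0]]]'

```text
time_s: 9.18
tcp_pos: [0.5341, -0.0527, 0.8186]
eef_rot: [-178.6, -14.6, -0.9]
contact_force: [-0.4, -0.3, -1.2]
gripper_width: 0.0153
gripper_force: 44.8
```

Emit:
drive_tool --increments '[[[-1,0.7,0.1,-1,0],[-1,0.7,0.1,-1,0]]]'

```text
time_s: 9.43
tcp_pos: [0.5331, -0.0559, 0.8308]
eef_rot: [-179.3, -17.0, -1.0]
contact_force: [0.3, 0.3, -0.8]
gripper_width: 0.0155
gripper_force: 44.8
```

Emit:
drive_tool --increments '[[[-1,0.7,0.1,-1,0],[-1,0.7,0.1,-1,0]]]'

```text
time_s: 9.68
tcp_pos: [0.5297, -0.0582, 0.8448]
eef_rot: [-179.9, -19.4, -1.0]
contact_force: [-0.2, 0.5, -0.9]
gripper_width: 0.0151
gripper_force: 44.8
```

Emit:
drive_tool --increments '[[[-1,0.7,0.1,-1,0],[-1,0.7,0.1,-1,0]]]'

```text
time_s: 9.93
tcp_pos: [0.5237, -0.0594, 0.8605]
eef_rot: [179.4, -21.9, -1.0]
contact_force: [-0.6, 0.4, -0.9]
gripper_width: 0.0152
gripper_force: 44.8
```

Emit:
drive_tool --increments '[[[-1,1,-0.05,-1,0],[-1,1,-0.05,-1,0]]]'

```text
time_s: 10.18
tcp_pos: [0.532, -0.0483, 0.8715]
eef_rot: [178.8, -24.4, -0.9]
contact_force: [0.1, 1.2, -1.3]
gripper_width: 0.015
gripper_force: 44.8
```

Emit:
drive_tool --increments '[[[-1,1,-0.05,-1,0],[-1,1,-0.05,-1,0]]]'

```text
time_s: 10.42
tcp_pos: [0.5366, -0.0375, 0.8848]
eef_rot: [178.1, -27.0, -0.8]
contact_force: [-1.0, -0.2, -1.5]
gripper_width: 0.015
gripper_force: 44.8
```

Emit:
drive_tool --increments '[[[-1,1,-0.05,-0.9,0],[-1,1,-0.05,-0.9,0]]]'

```text
time_s: 10.68
tcp_pos: [0.5424, -0.0274, 0.8986]
eef_rot: [177.5, -29.7, -0.7]
contact_force: [-1.3, 0.8, -0.7]
gripper_width: 0.0147
gripper_force: 44.8
```

Emit:
drive_tool --increments '[[[-1,1,-0.05,-0.9,0],[-1,1,-0.05,-0.9,0]]]'

```text
time_s: 10.92
tcp_pos: [0.5444, -0.0174, 0.9145]
eef_rot: [176.9, -32.5, -0.5]
contact_force: [-0.1, 0.1, -1.7]
gripper_width: 0.015
gripper_force: 44.8
```

Emit:
drive_tool --increments '[[[-1,0.9,-0.4,-0.9,0],[-1,0.9,-0.4,-0.9,0]]]'

```text
time_s: 11.18
tcp_pos: [0.5397, 0.0185, 0.933]
eef_rot: [176.5, -35.3, -0.3]
contact_force: [-0.4, -0.9, -0.8]
gripper_width: 0.0154
gripper_force: 44.8
```

Emit:
drive_tool --increments '[[[-1,0.9,-0.4,-0.9,0],[-1,0.9,-0.4,-0.9,0]]]'

```text
time_s: 11.42
tcp_pos: [0.5316, 0.0519, 0.9518]
eef_rot: [176.1, -38.1, -0.1]
contact_force: [-0.3, 0.5, 0.3]
gripper_width: 0.0148
gripper_force: 44.8
```

Emit:
drive_tool --increments '[[[-1,0.9,-0.4,-0.9,0],[-1,0.9,-0.4,-0.9,0]]]'

```text
time_s: 11.68
tcp_pos: [0.5204, 0.0828, 0.9706]
eef_rot: [175.9, -41.0, 0.2]
contact_force: [0.3, 0.1, -2.0]
gripper_width: 0.0152
gripper_force: 44.8
```

```bash
python3 - <<'E'
from h import *
inc([.5,.083,.6],3.5);print(r.get_state()["joints"])
E
```

```text
t 11.675 tcp [0.5204 0.0828 0.9706] rot [175.86 -41.02   0.18] inc [-2.155 -0.163  2.213] turn -0.0092 w 0.015213677340770905
[  51.06726171   12.2512966    71.65417362   38.71890161 -117.7781833
   65.83298777]
```

View pics/c2.png

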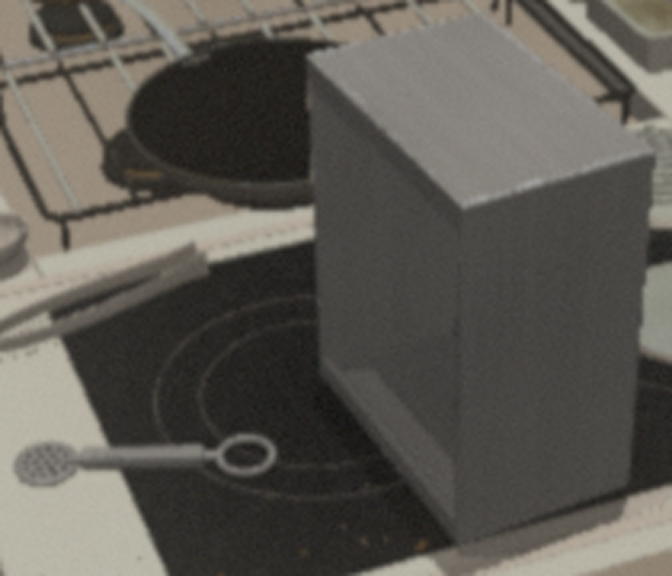

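```bash
python3 - <<'E'
from h import *
from scipy.optimize import least_squares
S={"tFL":(259.1,145),"tFR":(364.7,159.1),"tBL":(287.2,122.5),"tBR":(385,133.4),"bFR":(363.75,280.3),"bFL":(268.4,262.2)}
D={"tFL":(306.25,148.1),"tFR":(355.3,195.6),"tBL":(359.4,135.3),"tBR":(414.4,178.4),"bFR":(353.1,299.7),"bFL":(310.6,246.3),"bBR":(407.5,280.6)}
M={k:np.array([-.08 if k[1]=="F" else .08,.128 if k[2]=="L" else -.128,.33 if k[0]=="t" else 0]) for k in D}
for k in S: print(k,*tri("scene",S[k],"side",D[k]))
def W(x,m): c,s=np.cos(x[3]),np.sin(x[3]);return np.array([x[0]+c*m[0]-s*m[1],x[1]+s*m[0]+c*m[1],x[2]+m[2]])
def f(x): return np.concatenate([(proj("scene",W(x,M[k]))[0]-S[k]) for k in S]+[(proj("side",W(x,M[k]))[0]-D[k]) for k in D])
q=least_squares(f,[.71,.08,0,.06],loss="soft_l1");print(q.x,np.degrees(q.x[3]));print(q.fun.reshape(-1,2).round(1).tolist())
print("seat",W(q.x,np.array([.029,0,.264])))
E
```

```text
tFL [0.62193428 0.20440136 0.32848809] 0.0030848502004512937
tFR [ 0.64572039 -0.04552033  0.32771919] 0.0018379224105333125
tBL [0.77512079 0.2192522  0.32753787] 0.00028912224104504574
tBR [ 0.80237993 -0.02868663  0.3269598 ] 0.0008048240436885625
bFR [ 0.64255609 -0.04785833  0.01933844] 0.002775494674908778
bFL [0.62329221 0.2066828  0.01376337] 0.005876116866459039
[ 0.71502103  0.09043919 -0.00267226  0.0921625 ] 5.280522414159826
[[-2.1, -0.8], [-0.4, -0.6], [-0.5, -1.3], [1.1, -0.5], [-0.9, 5.7], [-1.3, 4.0], [-0.2, -0.2], [0.4, 0.2], [1.8, -1.4], [1.8, -0.5], [1.0, 5.6], [-0.2, 4.8], [-0.4, 5.2]]
seat [0.74389796 0.09310812 0.26132774]
```

```bash
cat > cab.py <<'E'
from h import *
from scipy.optimize import least_squares
S={"tFL":(259.1,145),"tFR":(364.7,159.1),"tBL":(287.2,122.5),"tBR":(385,133.4),"bFR":(363.75,280.3),"bFL":(268.4,262.2)}
D={"tFL":(306.25,148.1),"tFR":(355.3,195.6),"tBL":(359.4,135.3),"tBR":(414.4,178.4),"bFR":(353.1,299.7),"bFL":(310.6,246.3),"bBR":(407.5,280.6)}
M={k:np.array([-.08 if k[1]=="F" else .08,.128 if k[2]=="L" else -.128,.33 if k[0]=="t" else 0.012]) for k in D}
def W(x,m): c,s=np.cos(x[3]),np.sin(x[3]);return np.array([x[0]+c*m[0]-s*m[1],x[1]+s*m[0]+c*m[1],x[2]+m[2]])
def f(x): return np.concatenate([(proj("scene",W(x,M[k]))[0]-S[k]) for k in S]+[(proj("side",W(x,M[k]))[0]-D[k]) for k in D])
E
python3 - <<'E'
from cab import *
q=least_squares(f,[.71,.08,0,.06],loss="soft_l1");print(q.x,np.degrees(q.x[3]));print(q.fun.reshape(-1,2).round(1).tolist())
print("seat",W(q.x,np.array([.029,0,.264])), "stage grip",W(q.x,np.array([.029-.11-.11,0,.185])))
print("lip ends",W(q.x,np.array([-.08,0,.304])))
E
```

```text
[ 0.71455057  0.09010116 -0.0028808   0.09319901] 5.339910085977864
[[-2.1, -0.6], [-0.3, -0.4], [-0.6, -1.1], [1.2, -0.4], [-0.8, 1.8], [-1.6, 0.2], [-0.3, 0.0], [0.3, 0.4], [1.6, -1.2], [1.7, -0.3], [1.0, 2.3], [-0.5, 1.7], [-0.2, 1.9]]
seat [0.74342472 0.09280002 0.2611192 ] stage grip [0.52437949 0.07232591 0.1821192 ]
lip ends [0.63489776 0.08265603 0.3011192 ]
```

```bash
python3 -c "
from h import *
inc([.44,.065,.25])"
```

```text
t 11.675 tcp [0.5204 0.0828 0.9706] rot [175.86 -41.02   0.18] inc [-4.447 -0.15   4.091] turn 0 w 0.015213677340770905
```

Emit:
drive_tool --increments '[[[-1,-0.3,0,0.27,0],[-1,-0.6,0,0.55,0],[-1,-0.9,-0.02,0.82,0]]]'

```text
time_s: 12.05
tcp_pos: [0.5097, 0.0786, 0.8685]
eef_rot: [175.9, -41.1, 0.1]
contact_force: [1.1, 0.3, 1.4]
gripper_width: 0.0151
gripper_force: 44.8
```

Emit:
drive_tool --increments '[[[-1,-0.3,0,0.27,0],[-1,-0.6,0,0.55,0],[-1,-0.9,-0.02,0.82,0]]]'

```text
time_s: 12.42
tcp_pos: [0.4925, 0.0729, 0.7228]
eef_rot: [175.8, -41.0, 0.1]
contact_force: [0.1, 0.3, -0.3]
gripper_width: 0.0152
gripper_force: 44.8
```

```bash
python3 -c "
from h import *
inc([.44,.065,.25]);print(r.get_state()['joints'])"
```

```text
t 12.425 tcp [0.4925 0.0729 0.7228] rot [ 1.7583e+02 -4.1010e+01  1.0000e-01] inc [-2.916 -0.13   2.684] turn 0 w 0.015171162423971938
[ 56.41140772 -18.93431162  -3.60636482  35.97662379 -84.67101653
  35.42309664]
```

```bash
python3 -c "
from h import *
inc([.50,.072,.25])"
```

```text
t 12.425 tcp [0.4925 0.0729 0.7228] rot [ 1.7583e+02 -4.1010e+01  1.0000e-01] inc [-2.538 -0.211  3.007] turn 0 w 0.015171162423971938
```

Emit:
drive_tool --increments '[[[-1,-0.28,-0.02,0.33,0],[-1,-0.56,-0.04,0.67,0],[-1,-0.85,-0.07,1,0]]]'

```text
time_s: 12.8
tcp_pos: [0.495, 0.0726, 0.565]
eef_rot: [175.8, -41.0, 0.1]
contact_force: [-0.1, 0.1, 0.2]
gripper_width: 0.0153
gripper_force: 44.8
```

Emit:
drive_tool --increments '[[[-1,-0.28,-0.02,0.33,0],[-1,-0.56,-0.04,0.67,0],[-1,-0.85,-0.07,1,0]]]'

```text
time_s: 13.18
tcp_pos: [0.4971, 0.0722, 0.4076]
eef_rot: [175.8, -41.0, 0.1]
contact_force: [1.4, 0.5, 0.0]
gripper_width: 0.0149
gripper_force: 44.8
```

Emit:
drive_tool --increments '[[[-1,-0.28,-0.02,0.33,0],[-1,-0.56,-0.04,0.67,0],[-1,-0.85,-0.07,1,0]]]'

```text
time_s: 13.55
tcp_pos: [0.518, 0.0793, 0.293]
eef_rot: [175.8, -38.1, -0.3]
contact_force: [-0.7, 0.3, -1.7]
gripper_width: 0.015
gripper_force: 44.8
```

```bash
python3 -c "
from h import *
inc([.50,.072,.20],5.3);print(r.get_state()['joints'])"
```

```text
t 13.55 tcp [0.518  0.0793 0.293 ] rot [175.84 -38.11  -0.33] inc [-0.596  0.024  0.521] turn -0.0157 w 0.015017420639083193
[ 39.10066593 -14.91295975 -58.18492881  58.20223029 -31.73438077
   2.12032134]
```

```bash
python3 -c "
from h import *
inc([.50,.30,.30])"
```

```text
t 13.55 tcp [0.518  0.0793 0.293 ] rot [175.84 -38.11  -0.33] inc [-0.091 -1.823 -0.278] turn 0 w 0.015017420639083193
```

Emit:
drive_tool --increments '[[[-1,-0.02,-0.45,-0.1,0],[-1,-0.05,-0.9,-0.14,0]]]'

```text
time_s: 13.8
tcp_pos: [0.5077, 0.1875, 0.2958]
eef_rot: [175.7, -38.1, -0.5]
contact_force: [1.7, 0.6, -0.1]
gripper_width: 0.015
gripper_force: 44.8
```

Emit:
drive_tool --increments '[[[-1,-0.02,-0.45,-0.07,0],[-1,-0.05,-0.9,-0.14,0]]]'

```text
time_s: 14.05
tcp_pos: [0.4972, 0.2984, 0.2986]
eef_rot: [175.7, -38.0, -0.2]
contact_force: [0.3, 0.9, -0.7]
gripper_width: 0.0149
gripper_force: 44.8
```

```bash
python3 - <<'E'
from h import *
from plant import capture
inc([.495,.29,.215],5.3);print(r.get_state()['joints'])
for n in ("scene","side","wrist"):cv2.imwrite(f"pics/{n}2.png",cv2.cvtColor(capture(n),cv2.COLOR_RGB2BGR))
a=[cv2.imread(f"pics/{n}2.png") for n in ("scene","side")]
cv2.imwrite("pics/c4.png",np.hstack([a[0][40:440,60:460],a[1][0:400,100:500]]))
E
```

```text
t 14.05 tcp [0.4972 0.2984 0.2986] rot [175.67 -38.03  -0.22] inc [-0.443  0.029  0.541] turn -0.0153 w 0.014906087811395097
[ 65.79404156  -2.87270769 -47.10673855  53.58635263 -47.35928023
 -15.80503148]
```

View pics/c4.png

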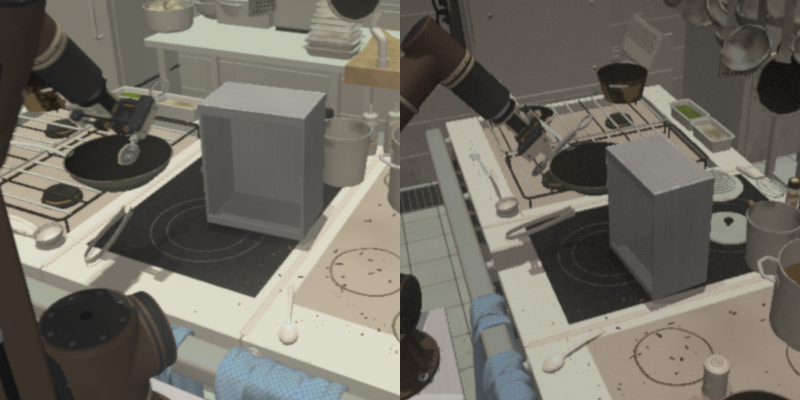

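```bash
cat >> h.py <<'E'
def loop(lx=.143):
    s=r.get_state();T=Ro.from_euler("xyz",s["eef_rot"],degrees=True).as_matrix()
    return s["tcp_pos"]+T@np.array([lx,0,.0122+.0157*lx])
E
python3 - <<'E'
from h import *
print("ring",loop(.12),tri("scene",(217,128),"side",(285,125)));print(proj("scene",loop(.12)),proj("side",loop(.12)),proj("wrist",loop(.12)))
print("disc",loop(-.05),proj("scene",loop(-.05)))
# ring in wrist image: bright thin blob near prediction
w=cv2.imread("pics/wrist2.png");u,v=proj("wrist",loop(.12))[0].astype(int);print(w[max(0,v-60):v+60:12,u-60:u+60:12].mean(2).astype(int))
E
```

```text
ring [0.60052986 0.29879671 0.36084985] (array([0.5982286 , 0.29747181, 0.35951968]), np.float64(0.004173559999967959))
[[217.42958821 127.89823407]] [[285.55292917 123.34982359]] [[315.18690813  18.83530551]]
disc [0.46494271 0.29892044 0.25826705] [[185.98763361 192.69399401]]
[[224 163 242 218 243 174 243 105 106 102]
 [191 157  39  42  46  36  50  45  63  90]
 [133 161 207 177  38 103  96  91  61  99]
 [216 200 144 227  43  40  42  50  43 177]
 [193 164 163 217 113  38  40  43 187 183]
 [222 175 212 210  43  42 198 206 202  80]
 [222 221 189 184 215 196 211 185 154  22]]
```

Emit:
drive_tool --increments '[[[-1,-0.27,0.03,0.24,-0.008],[-1,-0.54,0.05,0.48,-0.0153],[-1,-0.54,0.05,0.48,-0.0153]]]'

```text
time_s: 14.58
tcp_pos: [0.4818, 0.2851, 0.2123]
eef_rot: [171.2, -37.3, 6.8]
contact_force: [0.2, -0.4, -0.5]
gripper_width: 0.0152
gripper_force: 44.8
```

```bash
python3 - <<'E'
from h import *
inc([.483,.18,.215],5.3);print(loop(.146),r.get_state()['joints'])
E
```

```text
t 14.575 tcp [0.4818 0.2851 0.2123] rot [171.24 -37.33   6.8 ] inc [-0.061  0.872  0.059] turn 0.0042 w 0.015218571371787027
[0.60593284 0.29765036 0.28948053] [ 60.33488477   0.34251186 -57.89141978  69.42345438 -37.70024175
 -25.86685359]
```

Emit:
drive_tool --increments '[[[-1,-0.15,0.15,-0.15,0],[-1,-0.35,0.3,-0.3,0],[-1,-0.35,0.3,-0.3,0]]]'

```text
time_s: 14.95
tcp_pos: [0.4314, 0.2603, 0.2376]
eef_rot: [171.1, -36.3, 6.5]
contact_force: [-0.4, 0.2, -0.4]
gripper_width: 0.0153
gripper_force: 44.8
```

```bash
python3 - <<'E'
from h import *
inc([.483,.16,.215],5.3);print(loop(.146),r.get_state()['joints'])
E
```

```text
t 14.95 tcp [0.4314 0.2603 0.2376] rot [171.14 -36.32   6.45] inc [0.157 0.815 0.48 ] turn 0.0032 w 0.015307609035464706
[0.55701317 0.27225407 0.31251004] [ 71.56434492  -6.34768237 -58.21025528  55.59947467 -46.2097261
 -20.80234604]
```

Emit:
drive_tool --increments '[[[-1,0,0.4,0.05,0],[-1,0,0.8,0.1,0],[-1,0,0.8,0.1,0]]]'

```text
time_s: 15.32
tcp_pos: [0.4503, 0.1726, 0.2631]
eef_rot: [170.8, -34.5, 5.9]
contact_force: [-0.4, 0.2, -0.4]
gripper_width: 0.0152
gripper_force: 44.8
```

```bash
python3 - <<'E'
from h import *
inc([.48,.12,.215],5.3);print(loop(.146),r.get_state()['joints'])
E
```

```text
t 15.325 tcp [0.4503 0.1726 0.2631] rot [170.81 -34.54   5.89] inc [-0.061  0.384  0.512] turn 0.0016 w 0.015189375635710052
[0.57820262 0.1834542  0.33410037] [ 63.67082007 -13.28233942 -58.23051779  50.52189229 -46.37063031
  -7.12361345]
```

Emit:
drive_tool --increments '[[[-1,-0.03,0.1,0.25,0],[-1,-0.06,0.2,0.55,0],[-1,-0.06,0.2,0.6,0]]]'

```text
time_s: 15.7
tcp_pos: [0.4997, 0.1535, 0.2274]
eef_rot: [170.3, -32.2, 5.6]
contact_force: [0.1, 0.4, -0.6]
gripper_width: 0.0152
gripper_force: 44.8
```

```bash
python3 - <<'E'
from h import *
inc([.51,.12,.21],5.3);print(loop(.146),r.get_state()['joints'])
E
```

```text
t 15.7 tcp [0.4997 0.1535 0.2274] rot [170.32 -32.22   5.62] inc [-0.029  0.256  0.2  ] turn 0.0009 w 0.01523649014257084
[0.63048465 0.1638851  0.29319439] [ 49.88120583  -6.69583964 -58.20630822  57.00818987 -35.51212483
  -3.96968083]
```

```bash
python3 - <<'E'
from h import *
l=loop();print(l);s=r.get_state()["tcp_pos"];inc(s+np.array([.694,.0885,.290])-l)
E
```

```text
[0.62793335 0.16364204 0.29163425]
t 15.7 tcp [0.4997 0.1535 0.2274] rot [170.32 -32.22   5.62] inc [0.404 0.622 0.381] turn 0 w 0.01523649014257084
```

Emit:
drive_tool --increments '[[[-1,0.1,0.15,0.1,0],[-1,0.25,0.4,0.24,0],[-1,0.4,0.62,0.38,0],[-1,0.4,0.62,0.38,0]]]'

```text
time_s: 16.2
tcp_pos: [0.5655, 0.0781, 0.2266]
eef_rot: [170.4, -32.3, 5.5]
contact_force: [0.0, -0.4, -1.1]
gripper_width: 0.0151
gripper_force: 44.8
```

```bash
python3 - <<'E'
from h import *
from plant import capture
import pickle
m=camera_model("wrist");w=cv2.cvtColor(capture("wrist"),cv2.COLOR_RGB2BGR);cv2.imwrite("pics/w3.png",w);pickle.dump(m,open("w3.pkl","wb"))
l=loop();print(l);s=r.get_state();inc(s["tcp_pos"]+np.array([.7434,.0928,.288])-l);print(s["contact_force"])
print(proj("wrist",[l,[.7434,.0928,.262],[.7434-.013,.0928-.001,.277],loop(.12)]))
cv2.imwrite("pics/w3c.png",cv2.resize(np.clip(w[0:240,160:480]*1.6,0,255).astype(np.uint8),None,fx=2.4,fy=2.4,interpolation=cv2.INTER_CUBIC))
E
```

```text
[0.69306974 0.0891996  0.29099265]
t 16.25 tcp [0.565  0.079  0.2266] rot [170.37 -32.3    5.62] inc [ 0.342 -0.03   0.244] turn 0 w 0.015528989820786047
[-0.70594546 -0.40178957 -0.92040566]
[[315.32696033 -44.98057292]
 [301.68107938 -51.11977737]
 [306.43187869 -67.19572052]
 [315.35604634  18.50121102]]
```

View pics/w3c.png

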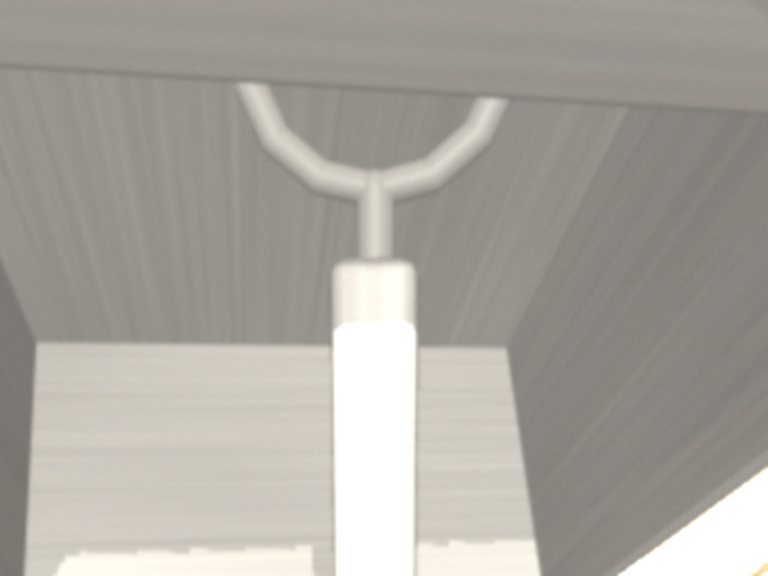

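```bash
python3 - <<'E'
from cab import *
import pickle;m=pickle.load(open("w3.pkl","rb"))
a=onz("w",(175.4,142.5),.02,m);b=onz("w",(371.7,144.6),.02,m);print(a,b,np.linalg.norm(a-b),(a+b)/2,np.degrees(np.arctan2(b[0]-a[0],a[1]-b[1])))
x=[.71455,.0901,0,.0932];print(W(x,np.array([.072,.12,.02])),W(x,np.array([.072,-.12,.02])))
c=(a+b)/2;d=np.array([np.cos(.0932),np.sin(.0932)]);print("seat est",c[:2]-.043*d)
E
```

```text
[0.77412147 0.21689731 0.02      ] [ 0.79550434 -0.02333769  0.02      ] 0.24118474300956527 [0.7848129  0.09677981 0.02      ] 5.086388231350896
[0.77506971 0.21627989 0.02      ] [ 0.79740534 -0.02267851  0.02      ]
seat est [0.74199952 0.09277801]
```

Emit:
drive_tool --increments '[[[-1,0.12,-0.01,0.08,0],[-1,0.24,-0.02,0.16,0],[-1,0.35,-0.03,0.23,0],[-1,0.35,-0.03,0.23,0]]]'

```text
time_s: 16.75
tcp_pos: [0.6161, 0.085, 0.2253]
eef_rot: [170.4, -32.3, 5.8]
contact_force: [-0.5, -0.2, -2.3]
gripper_width: 0.0156
gripper_force: 44.8
```

```bash
python3 - <<'E'
from h import *
l=loop();print(l);s=r.get_state();inc(s["tcp_pos"]+np.array([.743,.0928,.265])-l);print(s["contact_force"],s["joints"])
E
```

```text
[0.74417875 0.09555156 0.28961036]
t 16.75 tcp [0.6161 0.085  0.2253] rot [170.39 -32.28   5.8 ] inc [-0.12  -0.006  0.168] turn 0 w 0.015585214355795431
[-0.53800261 -0.21879949 -2.32110415] [ 26.66829929   1.24242488 -52.46503611  67.15944682 -21.89367969
   5.70751751]
```

Emit:
drive_tool --increments '[[[-1,-0.04,0.01,0.05,0],[-1,-0.08,0.015,0.1,0],[-1,-0.11,0.015,0.15,0],[-1,-0.11,0.015,0.15,0]]]'

```text
time_s: 17.25
tcp_pos: [0.6134, 0.079, 0.2035]
eef_rot: [170.4, -32.3, 5.8]
contact_force: [0.1, 0.1, -0.8]
gripper_width: 0.0151
gripper_force: 44.8
```

```bash
python3 - <<'E'
from h import *
l=loop();print(l);s=r.get_state();inc(s["tcp_pos"]+np.array([.743,.0928,.265])-l);print(s["contact_force"],s["moment"])
E
```

```text
[0.74148213 0.08953796 0.26783405]
t 17.25 tcp [0.6134 0.079  0.2035] rot [170.38 -32.28   5.77] inc [ 0.    -0.03   0.023] turn 0 w 0.015054545543526171
[ 0.09517232  0.05573009 -0.84235711] [0.3766063  1.94341106 0.02649352]
```

Emit:
drive_tool --increments '[[[-1,-0.015,-0.02,0.03,0],[-1,-0.025,-0.02,0.04,0],[-1,-0.025,-0.02,0.04,0]]]'

```text
time_s: 17.62
tcp_pos: [0.6146, 0.0812, 0.1995]
eef_rot: [170.4, -32.5, 5.8]
contact_force: [4.6, -0.0, 3.0]
gripper_width: 0.0151
gripper_force: 44.9
```

Emit:
drive_tool --increments '[[[-1,-0.03,0,-0.01,0],[-1,-0.06,0,-0.025,0],[-1,-0.06,0,-0.025,0]]]'

```text
time_s: 18.0
tcp_pos: [0.6111, 0.0824, 0.2033]
eef_rot: [170.5, -33.0, 5.8]
contact_force: [19.1, 1.1, 8.8]
gripper_width: 0.0151
gripper_force: 44.8
```

```bash
python3 - <<'E'
from h import *
l=loop();print(l);s=r.get_state();inc(s["tcp_pos"]+np.array([.743,.0928,.265])-l);print(s["contact_force"],s["moment"])
E
```

```text
[0.73846114 0.0928418  0.26916504]
t 18.0 tcp [0.6111 0.0824 0.2033] rot [170.47 -32.95   5.77] inc [ 0.013 -0.004  0.05 ] turn 0 w 0.01511745942285564
[19.11207876  1.07999015  8.83080083] [ 0.28449146 -5.67166834  0.89606559]
```

Emit:
drive_tool --increments '[[[-1,0.03,0,0.005,0],[-1,0.06,0,0.01,0],[-1,0.06,0,0.01,0]]]'

```text
time_s: 18.38
tcp_pos: [0.6134, 0.0818, 0.2005]
eef_rot: [170.4, -32.4, 5.8]
contact_force: [4.6, 0.3, 2.8]
gripper_width: 0.0154
gripper_force: 44.8
```

```bash
python3 - <<'E'
from h import *
l=loop();print(l);s=r.get_state();inc(s["tcp_pos"]);print(s["contact_force"],s["moment"])
E
```

```text
[0.74136289 0.09231705 0.26517266]
t 18.375 tcp [0.6134 0.0818 0.2005] rot [170.43 -32.42   5.79] inc [0. 0. 0.] turn 0 w 0.015358491343079834
[4.63252957 0.30387745 2.81794631] [ 0.32957393 -0.79543189  0.22378485]
```

Emit:
drive_tool --increments '[[[-1,0.02,0,0.005,0],[-1,0.02,0,0.005,0],[1,0.02,0,0.005,0],[1,0.02,0,0.005,0],[1,0.02,0,0.005,0]]]'

```text
time_s: 19.0
tcp_pos: [0.6146, 0.0813, 0.1998]
eef_rot: [170.4, -32.3, 5.8]
contact_force: [-0.2, 0.5, -0.3]
gripper_width: 0.0395
gripper_force: 0.0
```

Emit:
drive_tool --increments '[[[1,0,0,0,0],[1,0,0,0,0],[1,0,0,0,0],[1,0,0,0,0],[1,0,0,0,0]]]'

```text
time_s: 19.62
tcp_pos: [0.615, 0.0815, 0.2002]
eef_rot: [170.4, -32.3, 5.8]
contact_force: [-0.1, 0.0, -0.5]
gripper_width: 0.0862
gripper_force: 0.0
```

Emit:
drive_tool --increments '[[[1,0,0,-0.06,0],[1,0,0,-0.12,0],[1,0,0,-0.2,0],[1,0,0,-0.3,0],[1,0,0,-0.3,0]]]'

```text
time_s: 20.25
tcp_pos: [0.5956, 0.0864, 0.2311]
eef_rot: [170.5, -32.4, 5.8]
contact_force: [0.1, 0.6, 0.4]
gripper_width: 0.0875
gripper_force: 0.0
```

```bash
python3 - <<'E'
from h import *
from plant import capture
inc([.6,.08,.22])
for n in ("scene","side"):cv2.imwrite(f"pics/{n}5.png",cv2.cvtColor(capture(n),cv2.COLOR_RGB2BGR))
a=[cv2.imread(f"pics/{n}5.png") for n in ("scene","side")]
o=[cv2.resize(np.clip(i*1.5,0,255).astype(np.uint8),(400,400),interpolation=cv2.INTER_CUBIC) for i in (a[0][110:290,230:410],a[1][110:310,250:450])]
cv2.imwrite("pics/c5.png",np.hstack(o))
E
```

```text
t 20.25 tcp [0.5956 0.0864 0.2311] rot [170.47 -32.41   5.81] inc [-0.023  0.04   0.103] turn 0 w 0.08749873763000625
```

View pics/c5.png

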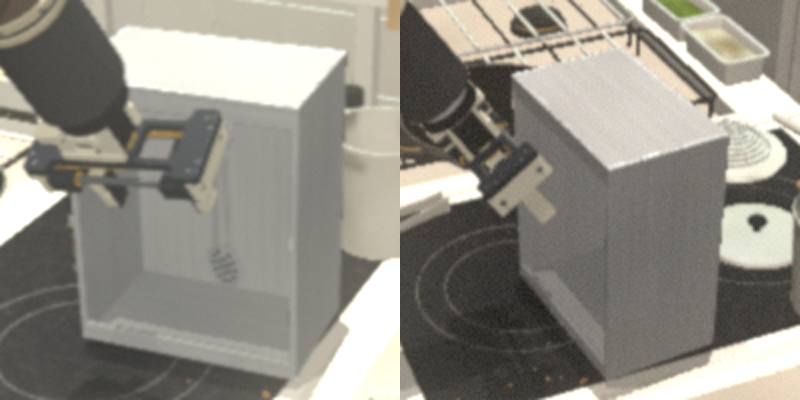

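Emit:
drive_tool --increments '[[[1,0,0,-0.1,0],[1,0,0,-0.2,0],[1,0,0,-0.3,0],[1,0,0,-0.3,0],[1,0,0,-0.3,0]]]'

```text
time_s: 20.98
tcp_pos: [0.5761, 0.0893, 0.2596]
eef_rot: [170.4, -32.3, 5.8]
contact_force: [0.4, -1.1, -0.5]
gripper_width: 0.0874
gripper_force: 0.0
```

Emit:
drive_tool --increments '[[[1,0,0,0,0],[1,0,0,0,0],[1,0,0,0,0],[1,0,0,0,0],[1,0,0,0,0]]]'

```text
time_s: 21.6
tcp_pos: [0.576, 0.0896, 0.2603]
eef_rot: [170.4, -32.3, 5.8]
contact_force: [0.3, -0.2, 0.1]
gripper_width: 0.0875
gripper_force: 0.0
```

Emit:
drive_tool --increments '[[[1,0,0,0,0],[1,0,0,0,0],[1,0,0,0,0],[1,0,0,0,0],[1,0,0,0,0]]]'

```text
time_s: 22.22
tcp_pos: [0.576, 0.0896, 0.2603]
eef_rot: [170.4, -32.3, 5.8]
contact_force: [1.0, 1.3, 0.2]
gripper_width: 0.0872
gripper_force: 0.0
```

Emit:
drive_tool --increments '[[[1,0,0,0,0],[1,0,0,0,0],[1,0,0,0,0],[1,0,0,0,0],[1,0,0,0,0]]]'

```text
time_s: 22.85
tcp_pos: [0.576, 0.0895, 0.2603]
eef_rot: [170.4, -32.3, 5.8]
contact_force: [0.2, -0.9, 0.4]
gripper_width: 0.0876
gripper_force: 0.0
```

Emit:
drive_tool --increments '[[[1,0,0,0,0],[1,0,0,0,0],[1,0,0,0,0],[1,0,0,0,0],[1,0,0,0,0]]]'

```text
time_s: 23.48
tcp_pos: [0.576, 0.0895, 0.2603]
eef_rot: [170.4, -32.3, 5.8]
contact_force: [-0.3, 1.5, -0.1]
gripper_width: 0.0874
gripper_force: 0.0
```

Emit:
drive_tool --increments '[[[1,0,0,0,0],[1,0,0,0,0],[1,0,0,0,0],[1,0,0,0,0],[1,0,0,0,0]]]'

```text
time_s: 24.1
tcp_pos: [0.576, 0.0896, 0.2603]
eef_rot: [170.4, -32.3, 5.8]
contact_force: [1.2, 0.1, -0.7]
gripper_width: 0.0878
gripper_force: 0.0
```

```bash
cat > sw.py <<'E'
from h import *
from plant import capture
s=r.get_state();print(s["time_s"],s["tcp_pos"],s["contact_force"])
F=[];C=[]
for i in range(16):
    g=cv2.cvtColor(capture("scene"),cv2.COLOR_RGB2GRAY)[215:245,315:345].astype(float);F.append(g)
F=np.array(F);bg=np.median(F);w=np.clip(bg-8-F,0,None)
yy,xx=np.mgrid[0:30,0:30]
print(np.round([[(k*xx).sum()/k.sum(),(k*yy).sum()/k.sum()] for k in w],2).tolist(),w[0].sum())
E
python3 sw.py
```

```text
24.1 [0.57600436 0.0895853  0.26026049] [ 1.19343971  0.1467454  -0.71170759]
[[11.02, 15.85], [10.92, 15.7], [11.67, 15.46], [12.62, 14.99], [13.62, 14.21], [15.46, 13.54], [16.68, 12.94], [17.68, 12.23], [18.29, 12.21], [18.38, 12.35], [17.66, 12.38], [16.87, 12.76], [15.77, 13.42], [14.39, 14.17], [12.92, 14.76], [11.98, 14.98]] 492.0
```

Emit:
drive_tool --increments '[[[1,0,0,0,0],[1,0,0,0,0],[1,0,0,0,0],[1,0,0,0,0],[1,0,0,0,0]]]'

```text
time_s: 25.52
tcp_pos: [0.576, 0.0896, 0.2602]
eef_rot: [170.4, -32.3, 5.8]
contact_force: [0.4, 0.2, 0.2]
gripper_width: 0.0876
gripper_force: 0.0
```

Emit:
drive_tool --increments '[[[1,0,0,0,0],[1,0,0,0,0],[1,0,0,0,0],[1,0,0,0,0],[1,0,0,0,0]]]'

```text
time_s: 26.15
tcp_pos: [0.576, 0.0896, 0.2603]
eef_rot: [170.4, -32.3, 5.8]
contact_force: [-0.1, 0.1, -0.4]
gripper_width: 0.0876
gripper_force: 0.0
```

Emit:
drive_tool --increments '[[[1,0,0,0,0],[1,0,0,0,0],[1,0,0,0,0],[1,0,0,0,0],[1,0,0,0,0]]]'

```text
time_s: 26.78
tcp_pos: [0.576, 0.0895, 0.2602]
eef_rot: [170.4, -32.3, 5.8]
contact_force: [0.8, 0.6, -0.5]
gripper_width: 0.0873
gripper_force: 0.0
```

Emit:
drive_tool --increments '[[[1,0,0,0,0],[1,0,0,0,0],[1,0,0,0,0],[1,0,0,0,0],[1,0,0,0,0]]]'

```text
time_s: 27.4
tcp_pos: [0.576, 0.0896, 0.2602]
eef_rot: [170.4, -32.3, 5.8]
contact_force: [0.8, 0.3, -0.0]
gripper_width: 0.0877
gripper_force: 0.0
```

Emit:
drive_tool --increments '[[[1,0,0,0,0],[1,0,0,0,0],[1,0,0,0,0],[1,0,0,0,0],[1,0,0,0,0]]]'

```text
time_s: 28.02
tcp_pos: [0.576, 0.0896, 0.2603]
eef_rot: [170.4, -32.3, 5.8]
contact_force: [-0.7, -0.4, 0.3]
gripper_width: 0.0875
gripper_force: 0.0
```

Emit:
drive_tool --increments '[[[1,0,0,0,0],[1,0,0,0,0],[1,0,0,0,0],[1,0,0,0,0],[1,0,0,0,0]]]'

```text
time_s: 28.65
tcp_pos: [0.576, 0.0895, 0.2602]
eef_rot: [170.4, -32.3, 5.8]
contact_force: [0.1, -0.3, 0.5]
gripper_width: 0.0876
gripper_force: 0.0
```

Emit:
drive_tool --increments '[[[1,0,0,0,0],[1,0,0,0,0],[1,0,0,0,0],[1,0,0,0,0],[1,0,0,0,0]]]'

```text
time_s: 29.28
tcp_pos: [0.576, 0.0896, 0.2602]
eef_rot: [170.4, -32.3, 5.8]
contact_force: [0.1, -0.5, -0.5]
gripper_width: 0.0874
gripper_force: 0.0
```

```bash
python3 sw.py
```

```text
29.275 [0.57599209 0.08955102 0.26023997] [ 0.14395595 -0.47310568 -0.54009187]
[[14.65, 13.31], [15.21, 13.68], [14.91, 13.63], [14.59, 13.54], [14.91, 13.73], [14.88, 14.13], [14.59, 14.1], [14.25, 13.78], [14.35, 13.96], [14.39, 13.75], [14.57, 14.01], [14.94, 14.18], [14.73, 13.74], [14.58, 13.64], [14.5, 13.5], [14.57, 13.62]] 602.0
```

Emit:
drive_tool --increments '[[[1,0,0,0,0],[1,0,0,0,0],[1,0,0,0,0],[1,0,0,0,0],[1,0,0,0,0]]]'

```text
time_s: 30.7
tcp_pos: [0.576, 0.0895, 0.2603]
eef_rot: [170.4, -32.3, 5.8]
contact_force: [0.3, -0.3, -0.6]
gripper_width: 0.0875
gripper_force: 0.0
```

Emit:
drive_tool --increments '[[[1,0,0,0,0],[1,0,0,0,0],[1,0,0,0,0],[1,0,0,0,0],[1,0,0,0,0]]]'

```text
time_s: 31.32
tcp_pos: [0.576, 0.0896, 0.2603]
eef_rot: [170.4, -32.3, 5.8]
contact_force: [-0.8, 0.7, 0.5]
gripper_width: 0.0877
gripper_force: 0.0
```

```bash
python3 -c "
from plant import job
print(job.close_job())"
```

```text
the job is handed in; nothing more can be done
None
```

The skimmer hangs by its ring on the cabinet hook, its swing down to under about 1 mm at the disc, and the job was handed in at about 31 s with the gripper clear and the spoon never approached; the ring went in tilted up about 32° rather than 40°, because the arm's inner reach limit (joint 3) cost some tilt in front of the cabinet.

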